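Centre and clamp a reagent bottle on the orbital shaker

ROBOT

A 6-joint arm with a two-finger parallel gripper is mounted at the origin on a cart in front of the work surface, level with it; the furniture and walls round the work are solid. World frame = base frame: x ahead of the robot, y to its left, z up, the work surface at z = 0. Lengths are in mm, angles in degrees, forces in N, time in s.
With the tool pointing down it reaches from about 350 to 875 mm from the base axis. Payload 4.2 kg.
Tool frame: the origin (TCP) lies between the finger pads; the fingertips stand 19 mm ahead of it and the grasp point (between the pads) is the TCP; z points along the fingers, y is the line along which they close (so a half turn about z gives the same grasp; the last joint's range is limited). The gripper opens to 87 mm and grips with 3 to 60 N. Pads are 19 mm wide; open, the fingers measure 117 mm over their backs; the gripper's body (75 mm by 190 mm) begins 51 mm behind the grasp point.
Start: joints at [-61.272, 22.042, 0.453, 0, -68.411, -14.817], TCP at [150.281, -606.642, 241.55] pointing down, gripper open.
Joint ranges: [-179.83, 179.83], [-69.29, 118.12], [-61.27, 80.66], [-181.25, 117.63], [-171.15, -9.14], [-177.46, 177.46]. Speed limits (degrees/s): [159.86, 159.86, 180, 180, 180, 180].

INTERFACE

Orientations are given as a 3x3 rotation matrix whose columns are the frame's x, y, z axes.
In Python, from rig import * gives the robot as it stands.
- The arm moves only by the tool move_arm, never from a script. Its argument "motion" is a list of rows, each a list of 7 numbers: the shift along the tool's x, y, z in units of 30 mm (1.0 is 30 mm), then the turn, a rotation vector about the tool's x, y, z in rad, then the finger opening in mm, from 0 to 87. In form: [[tx, ty, tz, rx, ry, rz, jaw], ...]. A call has 1 to 10 rows; each row is the pose to reach, as a shift and turn from the pose commanded when the call began, along the tool's axes at that moment; what a row does not reach only later rows make up. A row lasts 1/10 s, in which the tool goes at most 50 mm and 8.59 degrees, less where a joint would pass 70% of its speed; a pose out of reach is approached as far as the arm can. A call with a gripper value outside its range is refused whole. The fingers move at their own pace and stop on an object; "grip_force" is the grip in N (left out, the last holds). Time passes only in rows, so rows that repeat a pose let the fingers close. It gives the time, the measured TCP pose, the force, the opening and the grip force at its end, in the units of the state.
- state(): the state, without advancing time (a new reading comes with each control period).
- grab_frame(name): name is "scene" or "top" or "wrist"; returns a dict with "frame" (400x640x3 uint8, red, green, blue), "fx", "fy", "cx", "cy" (pixels), "origin" and "attitude" of the camera in the world. Camera axes: x right, y down, z forward; pixel columns grow to the right and rows downward; lengths in mm; the calibration is good to about 2 mm. A picture is of the moment at which its call begins. There is no depth.
- hand_in(): hands the job in; it is judged then, once.
The state is a dict: "time": time; "qpos": joint angles; "qd": joint speeds; "joint_efforts": joint torques, N m; "position": TCP position; "tool_rot": TCP orientation; "contact_force": force on the tool from outside, world axes, zero at the start; "wrist_torque": the same for the moment, N m; "width": finger opening in mm; "gripper_force": force on a finger pad.
Only numpy, scipy, OpenCV 4.12 (cv2) and the standard library are available. Lean on these libraries where they do the work, as an engineer would, in place of code of your own. Each camera call takes 0.05 s, during which the arm holds its last target. There are 200 camera calls.

TASK

Load the bench shaker: pull the tab of its clamp out as far as it goes, stand the capped brown reagent bottle gently on the small round plate and let go of it, then push the tab back in until the four posts of the clamp have slid the bottle to the middle and grip it. It must end upright and centred, with no edge over the plate's rim, and stay gripped when you let go; it is glass, so close the clamp by feel and never squeeze it with more than about 15 newtons from either fork, and leave the other things on the bench where they stand.

Things in the scene. Friction and masses are not known exactly. Their poses are not given: they have to be found in the camera images.
- plate_top (a point): Centre of the top face of the shaker's round steel plate (84 mm across, 84 mm above the bench, polished), in the middle of the white bench shaker (body 240 x 170 x 58 mm, fixed, turned about the vertical). Axes: -x points to the shaker's front (the side of its panel and of the tab), y across, z up. Nothing of the clamp stands inside the plate's middle when it is open.
- front_fork: Front half of the clamp: a slide on guide rods that bears a fork with two upright posts (about 14 mm thick, about 60 mm apart across, tops 44 mm above the plate, smooth sleeves that yield only some tenths of a millimetre). It moves along the shaker's x axis. Origin: at bench level under the plate's centre when the clamp is shut, shifted to the front by the travel; axes as plate_top. Where the posts meet the bottle is not gauged: find it by feel.
- rear_fork: Rear half of the clamp, the mirror image of front_fork without a tab. A rack and pinion under the plate moves it by the same amount the opposite way, so the posts always stay symmetric about the plate's centre.
- clamp_travel (a joint): How far each fork stands out from shut, in m: 0 shut, 0.032 fully open (stop); starts below 0.013, too narrow for the bottle. The posts reach the bottle between 0.005 and 0.015. It stays where left: friction about 6 N at the tab either way. Once the posts bear, the push at the tab exceeds 6 N by about 1.4 times one fork's force; about 15 N in all (11 to 18) is a good grip, 27 N overloads it.
- clamp_tab (a point): Middle of the clamp's tab, an upright plate at the outer (front) end of front_fork: 8 mm thick along the shaker's x, 36 mm wide across, reaching 20 mm above and below this point, which is 119 mm above the bench and 92 mm plus the travel in front of the plate's centre. The slide's flat top lies 19.5 mm below this point, on the plate's side of the tab; in front of the tab it is free. It can be pinched from above by its thickness, or pushed on its outer face. Axes as plate_top.
- bottle_mid (a point): Centre of the brown glass reagent bottle with black screw cap, half-way up: 68 mm above its foot. Body about 70 mm across up to 82 mm height, sloping shoulder up to 104 mm; cap 48 mm across and 28 mm high, its middle 54 mm above this point, bottle 136 mm high in all. About 0.4 to 0.65 kg. Grip it by the cap from above. z is its axis. Between it and the shaker stands a fixed instrument case 170 mm high: carry the bottle over it.
- bottle: The same bottle; origin at the middle of its foot, z its axis, upwards.
- film_roll: Bystander: roll of sealing film standing on end, 52 mm across, 50 mm high; origin at the middle of its foot. Leave it alone.
- open_bottle: Bystander: clear glass bottle without cap, 86 mm across, 170 mm high, behind; origin at the middle of its foot. Leave it alone.
- bench_timer: Bystander: small white timer standing up, 32 x 66 x 62 mm; origin at the middle of its foot. Leave it alone.
- glass_beaker: Bystander: glass beaker, 106 mm across, 132 mm high; origin at the middle of its foot. Leave it alone.
Not all that is in view belongs to the job. Leave any yellow look-alike of the bottle alone.

How it is judged:
By the outcome, as a careful person would: the job done as asked, in the order asked, and still so for the second after the job is handed in, with the robot touching nothing.
It also fails if it takes over 72 s, if anything falls off the work surface, if the arm or the gripper's body presses on something with over 40 N, if the wrist force passes 120 N, or if a joint passes its speed limit or range.

## Working session

There is one attempt and no reset: what is moved stays moved. The work goes in short steps, Python scripts to look and compute and a tool call to move; the robot and the scene stay as the last step left them, time stands still between calls to the robot, and variables do not carry over. Pictures are saved under pics/ and viewed, at most 14 in all, crops included, and the job is handed in when it is done.

Besides the shell and the picture viewer there is one more tool, called after ">>>" by a JSON object that holds its "name" and its "arguments", one argument or row to a line. move_arm: Moves the arm, as the interface text tells. Its arguments: {"type":"object","properties":{"motion":{"type":"array"},"grip_force":{"type":"number"}},"required":["motion"]}

```bash
ls; mkdir -p pics; cat > h.py <<'E'
from rig import *
import numpy as np, cv2
def snap(n,f=None):
    d=grab_frame(n); cv2.imwrite(f"pics/{f or n}.png",d["frame"][:,:,::-1]); 
    np.savez(f"pics/{f or n}.npz",**{k:v for k,v in d.items()}); return d
def ray(d,u,v):
    r=np.array([(u-d["cx"])/d["fx"],(v-d["cy"])/d["fy"],1]); r=np.array(d["attitude"])@r
    return np.array(d["origin"]),r
def atz(d,u,v,z):
    o,r=ray(d,u,v); return o+r*(z-o[2])/r[2]
def pix(d,p):
    q=np.array(d["attitude"]).T@(np.array(p)-d["origin"]); return d["fx"]*q[0]/q[2]+d["cx"],d["fy"]*q[1]/q[2]+d["cy"]
def load(f): return dict(np.load(f"pics/{f}.npz"))
E
python3 - <<'E'
from h import *
for n in("scene","top"):
    d=snap(n); print(n,d["origin"],np.round(d["attitude"],3).tolist(),d["fx"])
    
s=state();print(s["time"],np.round(s["tool_rot"],3).tolist(),s["contact_force"],s["position"])
E
```

```text
pics
scene [ 533.98587582  745.52269351 1094.95004083] [[-1.0, 0.013, 0.012], [0.003, 0.815, -0.579], [-0.017, -0.579, -0.815]] 459.88805358670237
top [ 273.15051672   43.91172976 1621.72797702] [[-0.021, -0.984, 0.178], [-1.0, 0.019, -0.01], [0.007, -0.178, -0.984]] 466.5051469209322
0.1 [[-0.971, -0.24, -0.001], [-0.24, 0.971, 0.002], [0.0, 0.002, -1.0]] [-0.1699052   0.39341483 -0.34468226] [ 150.13788465 -606.18629222  240.58037245]
```

View pics/scene.png

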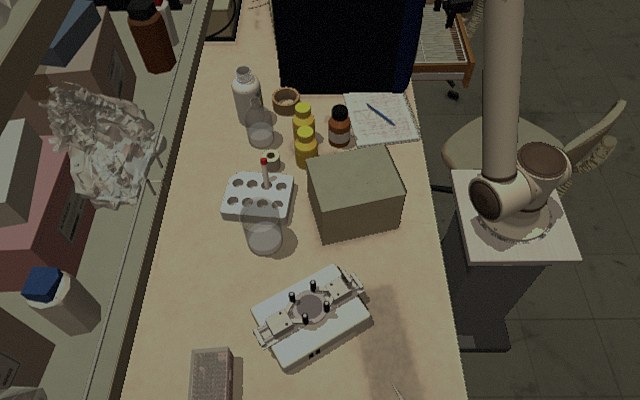

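View pics/top.png

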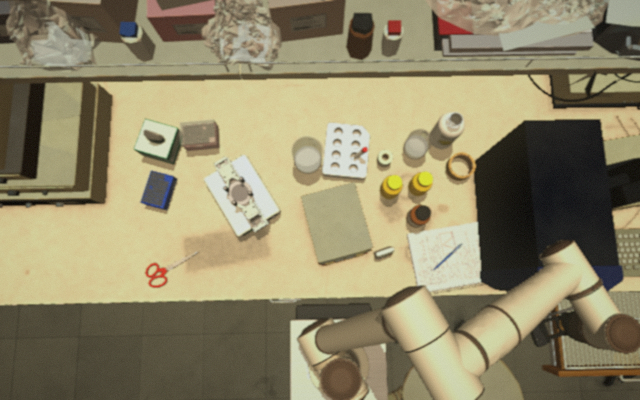

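The scene view shows the shaker at about (312,306) and the brown bottle with its black cap at about (339,125). The case is between them, with two yellow look-alikes near the bottle. In the top view the bottle is at (421,214) and the shaker at (240,193). Next I'll enlarge both.

```bash
python3 - <<'E'
from h import *
t=cv2.imread("pics/top.png"); s=cv2.imread("pics/scene.png")
z=lambda i,x,y,w,h:cv2.resize(i[y:y+h,x:x+w],(400,300),interpolation=cv2.INTER_CUBIC)
a=np.vstack([np.hstack([z(t,195,145,100,75)*1,z(t,380,175,80,60)]),np.hstack([z(s,240,250,144,108),z(s,280,80,100,75)])])
cv2.imwrite("pics/crop.png",np.clip(a*1.6,0,255).astype(np.uint8))
E
```

```text
(no output)
```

View pics/crop.png

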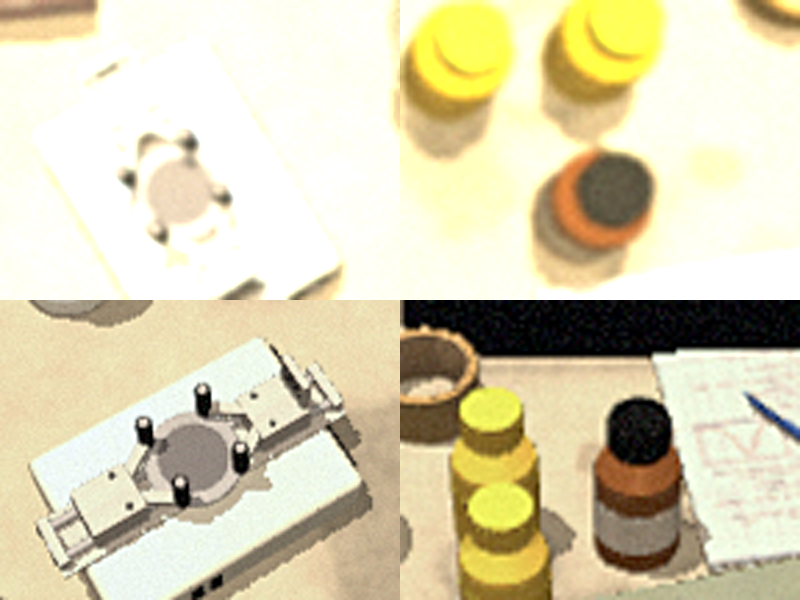

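```bash
python3 - <<'E'
from h import *
t=load("top");s=load("scene")
print("plate",atz(t,240,193,84),atz(s,310.2,305.8,84))
print("cap",atz(t,423,213,136),atz(s,340,111,136))
e1=(240+348/2.778,250+90/2.778);e2=(240+50/2.778,250+250/2.778)
print(atz(s,*e1,110),atz(s,*e2,110)); print(atz(t,195+262/4,145+285/4,110),atz(t,195+100/4,145+68/4,110))
print("case",[atz(s,u,v,170).round() for u,v in((306,162),(383,146),(405,187),(318,217))])
print("case",[atz(t,u,v,170).round() for u,v in((301,193),(353,183),(371,246),(320,262))])
print("yellow",atz(t,392,185,136),atz(t,423,181,136))
E
```

```text
plate [571.89162978 319.28735877  84.        ] [572.31607206 318.03129961  84.        ]
cap [ 484.73791345 -279.56334338  136.        ] [ 486.75774557 -275.21056618  136.        ]
[442.9411188  272.35103688 110.        ] [684.32564189 406.72439563 110.        ]
[488.20523455 246.81146851 110.        ] [673.37882955 382.51448644 110.        ]
case [array([584., -48., 170.]), array([ 376., -101.,  170.]), array([332.,  39., 170.]), array([552., 127., 170.])]
case [array([551., 111., 170.]), array([581., -55., 170.]), array([ 380., -105.,  170.]), array([334.,  55., 170.])]
yellow [ 578.72097201 -183.7928752   136.        ] [ 590.08369104 -285.60407317  136.        ]
```

```bash
cat >> h.py <<'E'
from scipy.spatial.transform import Rotation as R
def down(yaw):  # tool pointing down, tool y axis at world angle yaw (deg)
    a=np.radians(yaw); y=np.array([np.cos(a),np.sin(a),0]); z=np.array([0,0,-1.]); return np.column_stack([np.cross(y,z),y,z])
def to(*wps):   # waypoints (x,y,z,yaw) -> shift units, rotvec
    s=state(); R0=np.array(s["tool_rot"]); p=np.array(s["position"])
    for w in wps: print(w,np.round(R0.T@(np.array(w[:3])-p)/30,3),np.round(R.from_matrix(R0.T@down(w[3])).as_rotvec(),3))
    print("t",s["time"],"p",p.round(1),"F",np.round(s["contact_force"],1),"w",s["width"],"gf",s["gripper_force"])
E
python3 - <<'E'
from h import *
s=load("scene");t=load("top")
print([atz(s,u,v,0).round() for u,v in((280,92),(412,92),(345,92))],[atz(t,u,v,0).round() for u,v in((478,160),(483,285))])
to((110,-380,320,110),(340,-200,320,150))
E
```

```text
[array([ 689., -521.,    0.]), array([ 225., -510.,    0.]), array([ 460., -515.,    0.])] [array([ 692., -518.,    0.]), array([ 251., -501.,    0.])]
(110, -380, 320, 110) [-0.512  7.645 -2.632] [ 0.002 -0.    -0.106]
(340, -200, 320, 150) [-9.396 11.628 -2.626] [ 0.002  0.001 -0.805]
t 0.1 p [ 150.1 -606.2  240.6] F [-0.2  0.4 -0.3] w 87.1007684222992 gf 0.0
```

>>> {"name": "move_arm", "arguments": {
  "motion": [
    [-0.2,1.5,-0.5,0,0,0,87],
    [-0.3,3,-1,0,0,0,87],
    [-0.4,4.5,-1.5,0,0,-0.05,87],
    [-0.5,6,-2.2,0,0,-0.08,87],
    [-0.5,7.6,-2.6,0,0,-0.1,87],
    [-2,8.6,-2.6,0,0,-0.25,87],
    [-3.5,9.4,-2.6,0,0,-0.4,87],
    [-5,10.2,-2.6,0,0,-0.55,87],
    [-6.5,11,-2.6,0,0,-0.7,87],
    [-8,11.5,-2.6,0,0,-0.8,87]
  ]
}}

```text
time: 1.1
position: [296.9, -214.4, 319.9]
tool_rot: [[-0.499, -0.867, 0.002], [-0.867, 0.499, -0.0], [-0.001, -0.002, -1.0]]
contact_force: [0.5, -1.4, -0.2]
width: 87.0
gripper_force: 0.0
```

```bash
python3 - <<'E'
from h import *
to((400,0,330,180),(480,250,340,213))
E
```

```text
(400, 0, 330, 180) [-7.909  0.587 -0.33 ] [-0.002  0.    -0.522]
(480, 250, 340, 213) [-16.462   2.431  -0.659] [-0.002 -0.    -1.098]
t 1.1 p [ 296.9 -214.4  319.9] F [ 0.5 -1.4 -0.2] w 87.01148589731068 gf 0.0
```

>>> {"name": "move_arm", "arguments": {
  "motion": [
    [-1.6,0.1,-0.1,0,0,-0.11,87],
    [-3.2,0.2,-0.2,0,0,-0.22,87],
    [-4.8,0.3,-0.3,0,0,-0.33,87],
    [-6.4,0.4,-0.3,0,0,-0.44,87],
    [-7.9,0.6,-0.33,0,0,-0.54,87],
    [-9.5,0.9,-0.4,0,0,-0.65,87],
    [-11.1,1.2,-0.5,0,0,-0.76,87],
    [-12.7,1.6,-0.5,0,0,-0.88,87],
    [-14.3,1.9,-0.6,0,0,-1.0,87],
    [-15.8,2.3,-0.65,0,0,-1.1,87]
  ]
}}

```text
time: 2.1
position: [476.0, 229.8, 338.8]
tool_rot: [[0.546, -0.838, -0.0], [-0.838, -0.546, -0.0], [0.0, 0.0, -1.0]]
contact_force: [0.9, 0.0, 0.1]
width: 86.9
gripper_force: 0.0
```

```bash
python3 - <<'E'
from h import *
d=snap("wrist","w1"); print(d["origin"],np.round(d["attitude"],3).tolist(),d["fx"])
cv2.imwrite("pics/w1v.png",cv2.resize(d["frame"][:,:,::-1],(800,500)))
to((480,250,340,213))
E
```

```text
[520.69227346 160.92987909 482.86891874] [[-0.838, -0.521, -0.164], [-0.546, 0.8, 0.249], [0.001, 0.298, -0.955]] 305.9967719283301
(480, 250, 340, 213) [-0.378 -0.322 -0.082] [-0.002  0.001  0.007]
t 2.15 p [478.2 235.2 337.5] F [4.5 3.8 1.2] w 86.8289373420016 gf 0.0
```

View pics/w1v.png

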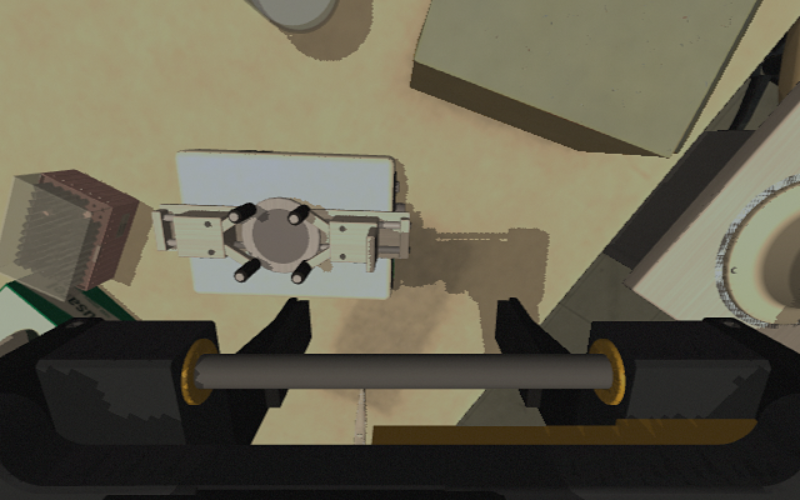

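The shaker is nearly aligned with the image, and its tab is the upright plate at the right, about (371,250) in this 800-px view. That is the end nearest the robot. I'll enlarge it.

```bash
python3 - <<'E'
from h import *
i=cv2.imread("pics/w1.png")[115:245,115:335]
cv2.imwrite("pics/w1c.png",np.clip(cv2.resize(i,(792,468),interpolation=cv2.INTER_CUBIC)*1.3,0,255).astype(np.uint8))
E
```

```text
(no output)
```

View pics/w1c.png

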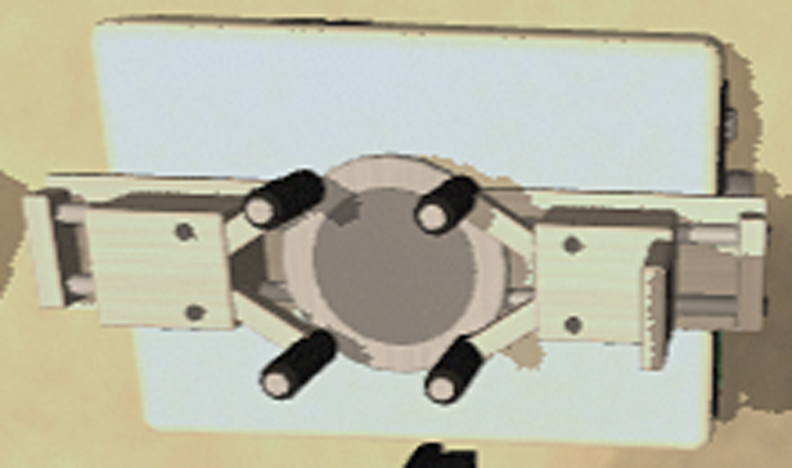

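```bash
python3 - <<'E'
from h import *
d=load("w1"); f=lambda u,v,z:atz(d,115+u/3.6,115+v/3.6,z)
P=[f(*p,128) for p in((259,213),(275,385),(432,216),(443,388))]
print(np.round(P,1)); r=(P[0]+P[1])/2; fr=(P[2]+P[3])/2; c=(r+fr)/2
print("centre posts",c,"gap",np.linalg.norm(r-fr),"width",np.linalg.norm(P[0]-P[1]),np.linalg.norm(P[2]-P[3]))
pl=f(395,263,84);print("plate",pl)
ax=r-fr;print("yaw posts",np.degrees(np.arctan2(ax[1],ax[0]))); ay=P[0]-P[1]+P[2]-P[3];print("yaw from across",np.degrees(np.arctan2(ay[1],ay[0]))+90)
t=f(653,317,139);print("tab",t,"dist",np.linalg.norm((t-pl)[:2]),"yaw",np.degrees(np.arctan2(*(pl-t)[[1,0]])))
# body edges z=58
E=[f(*p,58) for p in((97,25),(718,40),(700,443),(150,428))]
for a,b in((0,1),(1,2),(2,3),(3,0)):
  v=E[b]-E[a];print("edge",np.linalg.norm(v),np.degrees(np.arctan2(v[1],v[0])))
print(np.mean(E,0))
E
```

```text
[[613.2 310.1 128. ]
 [582.4 361.8 128. ]
 [565.3 280.1 128. ]
 [533.5 331.3 128. ]]
centre posts [573.57894424 320.83294907 128.        ] gap 57.10329270049804 width 60.1863473135881 60.267071906003906
plate [573.8762824  318.19428039  84.        ]
yaw posts 32.01642109413165
yaw from across 31.313456258756517
tab [487.42133504 266.70308535 139.        ] dist 100.62703954489469 yaw 30.77735696989934
edge 231.49378846191524 -148.25497432958926
edge 164.09991681378824 120.03017614769857
edge 229.1670734255625 31.363774133249823
edge 162.52199764025298 -59.16420028427549
[573.284064  317.1573606  58.       ]
```

```bash
python3 - <<'E'
from h import *
to((487.4,266.9,200,211.3),(487.4,266.9,124,211.3))
E
```

```text
(487.4, 266.9, 200, 211.3) [-0.71  -0.83   4.586] [-0.002  0.001  0.037]
(487.4, 266.9, 124, 211.3) [-0.708 -0.826  7.119] [-0.002  0.001  0.037]
t 2.15 p [478.2 235.2 337.5] F [4.5 3.8 1.2] w 86.8289373420016 gf 0.0
```

>>> {"name": "move_arm", "arguments": {
  "motion": [
    [-0.4,-0.4,1.5,0,0,0.037,60],
    [-0.7,-0.8,3,0,0,0.037,45],
    [-0.7,-0.83,4.4,0,0,0.037,40],
    [-0.7,-0.83,4.4,0,0,0.037,40],
    [-0.7,-0.83,4.4,0,0,0.037,40]
  ]
}}

```text
time: 2.65
position: [485.8, 258.7, 207.5]
tool_rot: [[0.51, -0.86, 0.0], [-0.86, -0.51, -0.001], [0.001, 0.001, -1.0]]
contact_force: [0.9, -0.1, 0.2]
width: 54.7
gripper_force: 0.0
```

```bash
python3 - <<'E'
from h import *
to((487.4,266.9,124,211.3))
d=snap("wrist","w2"); cv2.imwrite("pics/w2v.png",np.clip(d["frame"][100:340,160:480,::-1].repeat(2,0).repeat(2,1)*1.3,0,255).astype(np.uint8))
E
```

```text
(487.4, 266.9, 124, 211.3) [-0.211 -0.186  2.785] [ 0.001 -0.001 -0.011]
t 2.65 p [485.8 258.7 207.5] F [ 0.9 -0.1  0.2] w 54.708641438591805 gf 0.0
```

View pics/w2v.png

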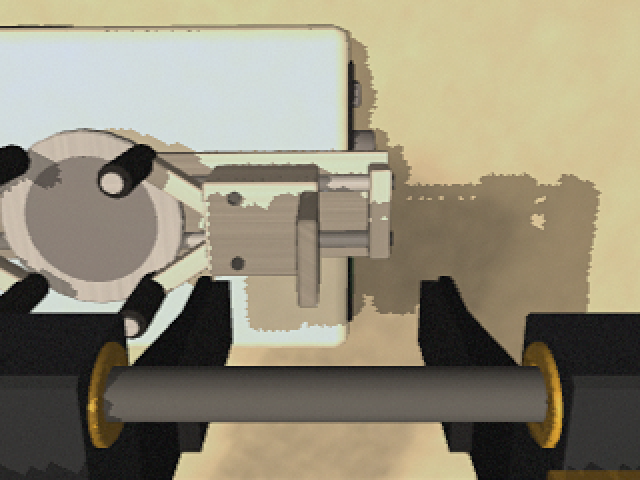

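The tab's top face is centred at about (308,220) in this view. Below it is the tab's end face. My earlier centre included that end face, so I'll recompute.

```bash
python3 - <<'E'
from h import *
d=load("w2"); f=lambda u,v,z:atz(d,160+u/2,100+v/2,z)
a=f(308,193,139);b=f(308,249,139);print(a,b,np.linalg.norm(a-b),(a+b)/2)
c=f(93,215,84);print("plate",c); t=(a+b)/2; print(np.linalg.norm((t-c)[:2]),np.degrees(np.arctan2(*(c-t)[[1,0]])))
to((*t[:2],124,211.3))
E
```

```text
[501.23193797 243.34556464 139.        ] [490.31640998 262.05454281 139.        ] 21.66043895105839 [495.77417398 252.70005372 139.        ]
plate [574.15511938 317.15182603  84.        ]
101.47710853319826 39.43007754515936
(np.float64(495.77417397565785), np.float64(252.70005372308367), 124, 211.3) [ 0.345 -0.143  2.839] [-0.003 -0.    -0.011]
t 2.7 p [486.6 259.3 209.2] F [ 0.3 -0.4  0.5] w 50.759851773115024 gf 0.0
```

```bash
python3 - <<'E'
from h import *
d=load("w2"); f=lambda u,v,z:atz(d,160+u/2,100+v/2,z)
print(f(308,258,139), f(308,305,139))
p=pix(d,(487.7,266.5,139));print((np.array(p)-[160,100])*2)
to((487.7,266.3,124,211.3))
E
```

```text
[488.50269699 265.16320754 139.        ] [478.7476919  281.88307465 139.        ]
[308.05250333 261.87319909]
(487.7, 266.3, 124, 211.3) [-0.182 -0.143  2.839] [-0.003 -0.    -0.011]
t 2.7 p [486.6 259.3 209.2] F [ 0.3 -0.4  0.5] w 50.759851773115024 gf 0.0
```

Since the camera leans the other way, the tab's top face is the lower part of the strip. Its centre is (488,266), which agrees with the shaker axis. Descend and pinch.

>>> {"name": "move_arm", "arguments": {
  "motion": [
    [-0.18,-0.14,1.0,0,0,-0.011,40],
    [-0.18,-0.14,2.0,0,0,-0.011,40],
    [-0.18,-0.14,2.8,0,0,-0.011,40],
    [-0.18,-0.14,2.8,0,0,-0.011,40],
    [-0.18,-0.14,2.8,0,0,-0.011,20],
    [-0.18,-0.14,2.8,0,0,-0.011,10],
    [-0.18,-0.14,2.8,0,0,-0.011,0],
    [-0.18,-0.14,2.8,0,0,-0.011,0],
    [-0.18,-0.14,2.8,0,0,-0.011,0],
    [-0.18,-0.14,2.8,0,0,-0.011,0]
  ],
  "grip_force": 20
}}

```text
time: 3.7
position: [488.0, 266.9, 124.1]
tool_rot: [[0.52, -0.854, 0.004], [-0.854, -0.52, 0.003], [-0.0, -0.005, -1.0]]
contact_force: [4.7, 1.3, 0.5]
width: 7.6
gripper_force: 20.0
```

>>> {"name": "move_arm", "arguments": {
  "motion": [
    [0,0.2,0,0,0,0,0],
    [0,0.4,0,0,0,0,0],
    [0,0.55,0,0,0,0,0],
    [0,0.68,0,0,0,0,0],
    [0,0.74,0,0,0,0,0],
    [0,0.74,0,0,0,0,0],
    [0,0.74,0,0,0,0,0]
  ],
  "grip_force": 40
}}

```text
time: 4.4
position: [468.9, 255.3, 124.1]
tool_rot: [[0.52, -0.854, 0.004], [-0.854, -0.52, 0.003], [-0.0, -0.005, -1.0]]
contact_force: [5.0, 1.4, 1.3]
width: 7.6
gripper_force: 40.0
```

>>> {"name": "move_arm", "arguments": {
  "motion": [
    [0,0.03,0,0,0,0,0],
    [0,0.06,0,0,0,0,0],
    [0,0.06,0,0,0,0,0]
  ]
}}

```text
time: 4.7
position: [468.6, 255.1, 124.1]
tool_rot: [[0.52, -0.854, 0.006], [-0.854, -0.52, 0.004], [-0.0, -0.008, -1.0]]
contact_force: [8.0, 1.9, -2.0]
width: 7.6
gripper_force: 40.0
```

>>> {"name": "move_arm", "arguments": {
  "motion": [
    [0,0.04,0,0,0,0,0],
    [0,0.08,0,0,0,0,0],
    [0,0.08,0,0,0,0,0],
    [0,0.08,0,0,0,0,0]
  ]
}}

```text
time: 5.1
position: [468.5, 255.1, 124.2]
tool_rot: [[0.52, -0.854, 0.01], [-0.854, -0.52, 0.007], [-0.001, -0.013, -1.0]]
contact_force: [15.6, 3.5, -7.7]
width: 7.5
gripper_force: 40.1
```

>>> {"name": "move_arm", "arguments": {
  "motion": [
    [0,-0.08,0,0,0,0,0],
    [0,-0.08,0,0,0,0,30],
    [0,-0.08,0,0,0,0,40],
    [0,-0.08,0,0,0,0,40],
    [0,-0.08,-1,0,0,0,60],
    [0,-0.08,-2.5,0,0,0,87],
    [0,-0.08,-4,0,0,0,87],
    [0,-0.08,-5.5,0,0,0,87]
  ]
}}

```text
time: 5.9
position: [464.4, 252.2, 289.0]
tool_rot: [[0.519, -0.855, -0.003], [-0.855, -0.519, -0.002], [0.0, 0.003, -1.0]]
contact_force: [1.3, 1.0, -0.2]
width: 55.4
gripper_force: 0.0
```

```bash
python3 - <<'E'
from h import *
print(np.round(state()["qpos"]))
to((480,100,300,180),(470,-60,290,160),(450,-220,250,130))
E
```

```text
[ 46.  11.  -8.  -0. -71. -15.]
(480, 100, 300, 180) [ 4.606  2.191 -0.357] [ 0.003 -0.001  0.546]
(470, -60, 290, 160) [ 8.991  5.245 -0.012] [ 0.003 -0.002  0.895]
(450, -220, 250, 130) [13.202  8.58   1.333] [ 0.003 -0.003  1.419]
t 5.9 p [464.4 252.2 289. ] F [ 1.3  1.  -0.2] w 55.36682121083417 gf 0.0
```

>>> {"name": "move_arm", "arguments": {
  "motion": [
    [1.5,0.7,-0.2,0,0,0.15,87],
    [3.0,1.4,-0.3,0,0,0.3,87],
    [4.5,2.2,-0.3,0,0,0.45,87],
    [6,3.2,-0.3,0,0,0.6,87],
    [7.5,4.2,-0.2,0,0,0.75,87],
    [9,5.2,0,0,0,0.9,87],
    [10.2,6.2,0,0,0,1.05,87],
    [11.4,7.1,0.3,0,0,1.2,87],
    [12.6,8,0.6,0,0,1.35,87],
    [13.2,8.6,0.6,0,0,1.42,87]
  ]
}}

```text
time: 6.9
position: [448.2, -221.4, 267.8]
tool_rot: [[-0.771, -0.636, -0.006], [-0.636, 0.771, 0.002], [0.003, 0.005, -1.0]]
contact_force: [0.2, -0.8, 0.0]
width: 86.9
gripper_force: 0.0
```

>>> {"name": "move_arm", "arguments": {
  "motion": [
    [0,0,0,0,0,0.02,87],
    [0,0,0,0,0,0.02,87]
  ]
}}

```text
time: 7.1
position: [449.7, -219.4, 269.3]
tool_rot: [[-0.78, -0.625, -0.002], [-0.625, 0.78, 0.001], [0.001, 0.002, -1.0]]
contact_force: [-0.3, 0.1, 0.1]
width: 86.9
gripper_force: 0.0
```

```bash
python3 - <<'E'
from h import *
d=snap("wrist","w3"); cv2.imwrite("pics/w3v.png",cv2.resize(d["frame"][:,:,::-1],(800,500)))
to((486,-277,230,120))
print([ (np.array(pix(d,(486,-277,z)))*1.25).round() for z in(0,136)])
E
```

```text
(486, -277, 230, 120) [ 0.284 -2.261  1.318] [ 0.001 -0.001  0.154]
t 7.15 p [ 450.2 -218.8  269.6] F [-0.3 -0.2 -0.5] w 87.13618812653964 gf 0.0
[array([340., 207.]), array([312., 240.])]
```

View pics/w3v.png

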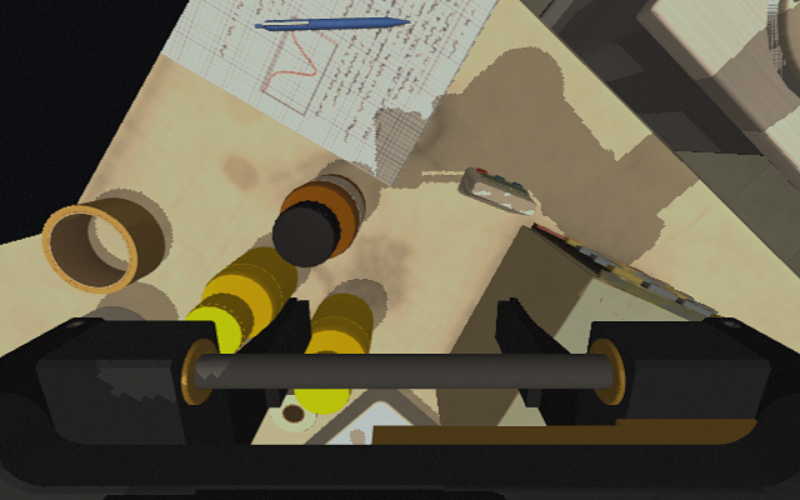

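The cap's top disc is centred at about (304,235), and the yellow bottles' tops are at (213,328) and (322,400).

```bash
python3 - <<'E'
from h import *
d=load("w3"); f=lambda u,v,z:atz(d,u/1.25,v/1.25,z)
c=f(304,235,136);print(c,np.linalg.norm(f(272,235,136)-f(336,235,136))); print(f(213,328,136),f(322,400,136))
print([np.linalg.norm((f(*q,136)-c)[:2]) for q in((213,328),(322,400))])
to((*c[:2],240,120),(*c[:2],126,120))
E
```

```text
[ 486.65410955 -283.69384647  136.        ] 47.8386153263736
[ 596.7051589  -297.19629996  136.        ] [ 598.30316672 -188.65966766  136.        ]
[np.float64(110.8762811096855), np.float64(146.61857695520507)]
(np.float64(486.6541095486258), np.float64(-283.69384646860925), 240, 120) [ 0.407 -2.448  0.984] [ 0.001 -0.001  0.154]
(np.float64(486.6541095486258), np.float64(-283.69384646860925), 126, 120) [ 0.404 -2.453  4.784] [ 0.001 -0.001  0.154]
t 7.15 p [ 450.2 -218.8  269.6] F [-0.3 -0.2 -0.5] w 87.13618812653964 gf 0.0
```

>>> {"name": "move_arm", "arguments": {
  "motion": [
    [0.2,-1.2,0.5,0,0,0.08,87],
    [0.38,-2.38,1.0,0,0,0.15,87],
    [0.38,-2.38,2.0,0,0,0.154,87],
    [0.38,-2.38,2.2,0,0,0.154,87],
    [0.38,-2.38,2.2,0,0,0.154,87]
  ]
}}

```text
time: 7.65
position: [486.2, -280.8, 203.2]
tool_rot: [[-0.865, -0.501, -0.003], [-0.501, 0.865, 0.001], [0.002, 0.002, -1.0]]
contact_force: [0.6, -0.5, 0.3]
width: 87.0
gripper_force: 0.0
```

```bash
python3 - <<'E'
from h import *
d=snap("wrist","w4"); cv2.imwrite("pics/w4v.png",cv2.resize(d["frame"][:,:,::-1],(800,500)))
to((486,-281,126,120))
print(pix(d,(486,-281,136)))
E
```

```text
(486, -281, 126, 120) [0.024 0.02  2.623] [-0.    -0.     0.002]
t 7.7 p [ 486.9 -281.1  204.7] F [-0.2 -0.4  0.8] w 86.90771447750471 gf 0.0
(np.float64(321.4703823224447), np.float64(224.92155874269045))
```

View pics/w4v.png

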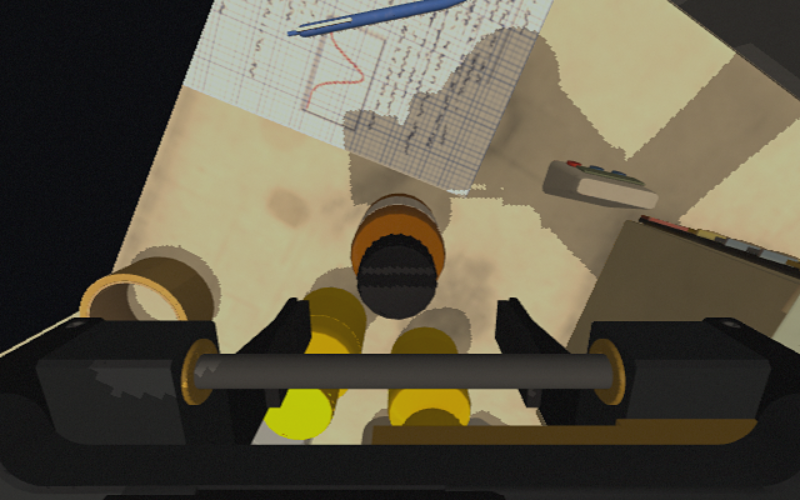

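The cap's top disc is centred at about (398,279), where I predicted (402,281). That is within 2 mm, so I'll descend and grip.

>>> {"name": "move_arm", "arguments": {
  "motion": [
    [0.02,0.02,1.0,0,0,0,87],
    [0.02,0.02,2.0,0,0,0,87],
    [0.02,0.02,2.6,0,0,0,80],
    [0.02,0.02,2.6,0,0,0,60],
    [0.02,0.02,2.6,0,0,0,50],
    [0.02,0.02,2.6,0,0,0,44],
    [0.02,0.02,2.6,0,0,0,40],
    [0.02,0.02,2.6,0,0,0,40],
    [0.02,0.02,2.6,0,0,0,40]
  ],
  "grip_force": 30
}}

```text
time: 8.6
position: [487.3, -282.6, 127.6]
tool_rot: [[-0.866, -0.5, 0.004], [-0.5, 0.866, -0.002], [-0.002, -0.004, -1.0]]
contact_force: [0.8, -2.6, 4.1]
width: 47.1
gripper_force: 30.0
```

>>> {"name": "move_arm", "arguments": {
  "motion": [
    [0,0,-0.3,0,0,0,40],
    [0,0,-1,0,0,0,40],
    [0,0,-2,0,0,0,40],
    [0,0,-3.3,0,0,0,40],
    [0,0,-4.6,0,0,0,40],
    [0,0,-6,0,0,0,40],
    [0,0,-7.2,0,0,0,40],
    [0,0,-7.4,0,0,0,40]
  ]
}}

```text
time: 9.4
position: [486.6, -282.1, 351.8]
tool_rot: [[-0.866, -0.499, 0.006], [-0.499, 0.866, -0.002], [-0.004, -0.005, -1.0]]
contact_force: [1.3, 0.2, -5.6]
width: 47.5
gripper_force: 30.0
```

```bash
python3 - <<'E'
from h import *
to((440,-60,350,160),(470,60,350,180),(574.3,319.5,350,200))
E
```

```text
(440, -60, 350, 160) [-2.352  7.189  0.037] [-0.006  0.003 -0.699]
(470, 60, 350, 180) [-5.216 10.155  0.036] [-7.000e-03  1.000e-03 -1.048e+00]
(574.3, 319.5, 350, 200) [-12.548  15.913   0.041] [-0.007  0.    -1.397]
t 9.4 p [ 486.6 -282.1  351.8] F [ 1.3  0.2 -5.6] w 47.5450373899875 gf 30.00583888962865
```

>>> {"name": "move_arm", "arguments": {
  "motion": [
    [-0.2,0.6,0,0,0,-0.06,40],
    [-0.6,1.7,0,0,0,-0.16,40],
    [-1,2.9,0,0,0,-0.27,40],
    [-1.4,4.1,0,0,0,-0.38,40],
    [-1.9,5.3,0,0,0,-0.49,40],
    [-2.3,6.5,0,0,0,-0.6,40],
    [-3,7.6,0,0,0,-0.71,40],
    [-3.8,8.6,0,0,0,-0.82,40],
    [-4.6,9.5,0,0,0,-0.93,40],
    [-5.4,10.3,0,0,0,-1.03,40]
  ]
}}

```text
time: 10.4
position: [469.8, 68.4, 344.7]
tool_rot: [[-0.013, -1.0, -0.007], [-1.0, 0.013, -0.001], [0.001, 0.007, -1.0]]
contact_force: [1.3, -0.0, -7.2]
width: 47.3
gripper_force: 30.0
```

```bash
python3 - <<'E'
from h import *
to((574.3,319.5,350,200),(574.3,319.5,240,200))
E
```

```text
(574.3, 319.5, 350, 200) [-8.417 -3.369 -0.206] [ 0.007  0.001 -0.362]
(574.3, 319.5, 240, 200) [-8.42  -3.395  3.461] [ 0.007  0.001 -0.362]
t 10.4 p [469.8  68.4 344.7] F [ 1.3 -0.  -7.2] w 47.27182246062869 gf 30.000879568979144
```

>>> {"name": "move_arm", "arguments": {
  "motion": [
    [-1,-0.4,-0.1,0,0,-0.05,40],
    [-2,-0.8,-0.1,0,0,-0.1,40],
    [-3,-1.2,-0.1,0,0,-0.15,40],
    [-4,-1.6,-0.1,0,0,-0.2,40],
    [-5,-2,-0.1,0,0,-0.25,40],
    [-6,-2.4,-0.1,0,0,-0.3,40],
    [-7,-2.8,-0.1,0,0,-0.36,40],
    [-7.8,-3.1,0,0,0,-0.36,40],
    [-8,-3.3,0,0,0,-0.36,40],
    [-8,-3.3,0,0,0,-0.36,40]
  ]
}}

```text
time: 11.4
position: [574.5, 305.6, 343.3]
tool_rot: [[0.336, -0.942, -0.007], [-0.942, -0.336, -0.004], [0.001, 0.008, -1.0]]
contact_force: [-0.6, -0.9, -6.0]
width: 47.2
gripper_force: 30.0
```

```bash
python3 - <<'E'
from h import *
d=snap("wrist","w5")
t=snap("top","t5");s=snap("scene","s5")
to((574.3,319.5,240,200))
c=np.array([574.3,319.5]);u=np.array([.8545,.5195])
print(pix(d,(*c,84)))
z=lambda i,x,y,w,h:cv2.resize(i["frame"][y:y+h,x:x+w,::-1],(400,300),interpolation=cv2.INTER_CUBIC)
a=np.vstack([np.hstack([z(t,195,145,100,75),z(s,240,230,160,120)]),np.hstack([z(d,60,60,400,300)]*2)])
cv2.imwrite("pics/v5.png",np.clip(a*1.4,0,255).astype(np.uint8))
E
```

```text
(574.3, 319.5, 240, 200) [-0.495 -0.177  3.561] [ 0.003 -0.001 -0.008]
t 11.55 p [574.6 303.9 346.9] F [ 0.   0.3 -5.5] w 47.40155570620069 gf 30.002755061723292
(np.float64(316.84915769918456), np.float64(182.17984747190945))
```

View pics/v5.png

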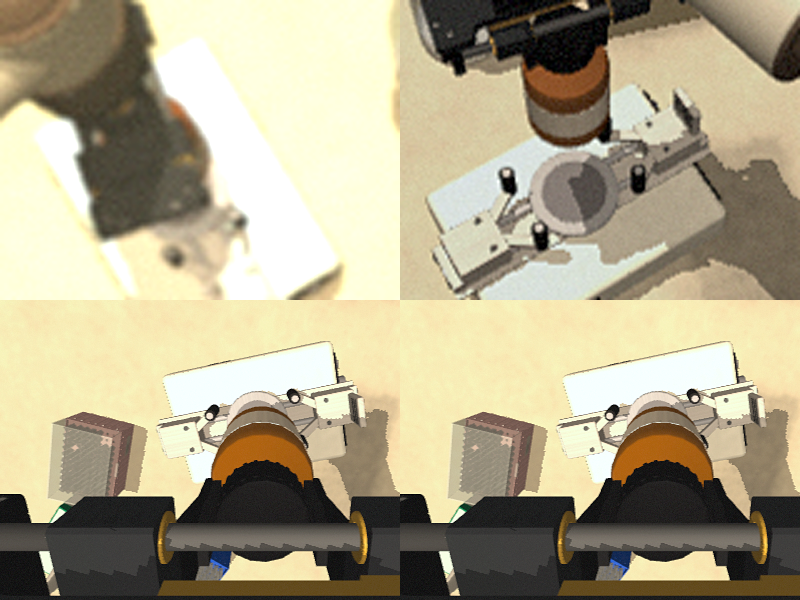

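The clamp is open and the plate is clear below the bottle. Descend.

>>> {"name": "move_arm", "arguments": {
  "motion": [
    [-0.25,-0.1,0.3,0,0,0,40],
    [-0.5,-0.18,1,0,0,0,40],
    [-0.5,-0.18,2,0,0,0,40],
    [-0.5,-0.18,3,0,0,0,40],
    [-0.5,-0.18,3.6,0,0,0,40],
    [-0.5,-0.18,3.8,0,0,0,40],
    [-0.5,-0.18,3.8,0,0,0,40],
    [-0.5,-0.18,3.8,0,0,0,40]
  ]
}}

```text
time: 12.35
position: [576.0, 321.3, 235.7]
tool_rot: [[0.335, -0.942, 0.003], [-0.942, -0.335, 0.002], [-0.001, -0.003, -1.0]]
contact_force: [0.9, -0.0, -5.6]
width: 47.6
gripper_force: 30.0
```

```bash
python3 - <<'E'
from h import *
to((574.3,319.5,213,200))
E
```

```text
(574.3, 319.5, 213, 200) [0.037 0.077 0.756] [-0.003  0.001 -0.007]
t 12.35 p [576.  321.3 235.7] F [ 0.9 -0.  -5.6] w 47.59323756983564 gf 30.00264509115368
```

>>> {"name": "move_arm", "arguments": {
  "motion": [
    [0.04,0.07,0.2,0,0,0,40],
    [0.04,0.07,0.4,0,0,0,40],
    [0.04,0.07,0.55,0,0,0,40],
    [0.04,0.07,0.65,0,0,0,40],
    [0.04,0.07,0.7,0,0,0,40],
    [0.04,0.07,0.72,0,0,0,40],
    [0.04,0.07,0.72,0,0,0,40]
  ]
}}

```text
time: 13.05
position: [573.9, 319.2, 212.5]
tool_rot: [[0.335, -0.942, 0.0], [-0.942, -0.335, 0.0], [0.0, -0.0, -1.0]]
contact_force: [-0.4, 0.2, -5.5]
width: 47.3
gripper_force: 30.0
```

>>> {"name": "move_arm", "arguments": {
  "motion": [
    [0,0,0.02,0,0,0,40],
    [0,0,0.04,0,0,0,40],
    [0,0,0.05,0,0,0,40],
    [0,0,0.05,0,0,0,40]
  ]
}}

```text
time: 13.45
position: [574.0, 319.1, 211.6]
tool_rot: [[0.336, -0.942, 0.001], [-0.942, -0.336, 0.0], [-0.0, -0.001, -1.0]]
contact_force: [-0.1, -0.2, -3.4]
width: 47.4
gripper_force: 30.0
```

Touching. A bit more, then release slowly.

>>> {"name": "move_arm", "arguments": {
  "motion": [
    [0,0,0.02,0,0,0,40],
    [0,0,0.03,0,0,0,40],
    [0,0,0.03,0,0,0,40]
  ]
}}

```text
time: 13.75
position: [574.1, 319.2, 211.6]
tool_rot: [[0.336, -0.942, 0.002], [-0.942, -0.336, 0.001], [0.0, -0.002, -1.0]]
contact_force: [-1.2, -0.9, 3.0]
width: 47.2
gripper_force: 30.0
```

>>> {"name": "move_arm", "arguments": {
  "motion": [
    [0,0,0,0,0,0,50],
    [0,0,0,0,0,0,60],
    [0,0,0,0,0,0,75],
    [0,0,0,0,0,0,87],
    [0,0,0,0,0,0,87],
    [0,0,0,0,0,0,87],
    [0,0,-0.5,0,0,0,87],
    [0,0,-1.5,0,0,0,87],
    [0,0,-3,0,0,0,87],
    [0,0,-4,0,0,0,87]
  ]
}}

```text
time: 14.75
position: [574.4, 319.2, 333.4]
tool_rot: [[0.336, -0.942, 0.003], [-0.942, -0.336, 0.002], [-0.0, -0.004, -1.0]]
contact_force: [-0.1, 0.5, -0.3]
width: 86.7
gripper_force: 0.0
```

```bash
python3 - <<'E'
from h import *
d=snap("wrist","w6"); s=snap("scene","s6")
z=lambda i,x,y,w,h:cv2.resize(i["frame"][y:y+h,x:x+w,::-1],(400,300),interpolation=cv2.INTER_CUBIC)
cv2.imwrite("pics/v6.png",np.clip(np.hstack([z(s,240,230,160,120),z(d,60,60,400,300)])*1.4,0,255).astype(np.uint8))
c=np.array([574.2,319.3]);u=np.array([.8545,.5195]); o=c-140*u
print("pred cap top px in wrist crop",np.array(pix(d,(*c,220)))-60)
to((*o,330,211.3),(*o,175,211.3))
E
```

```text
pred cap top px in wrist crop [262.22624902 145.58724504]
(np.float64(454.57000000000005), np.float64(246.57000000000002), 330, 211.3) [0.95  4.622 0.161] [-0.012  0.001 -0.204]
(np.float64(454.57000000000005), np.float64(246.57000000000002), 175, 211.3) [0.964 4.681 5.327] [-0.012  0.001 -0.204]
t 14.85 p [575.6 319.9 336.5] F [-0.7 -0.3  0. ] w 87.08340277874957 gf 0.0
```

View pics/v6.png

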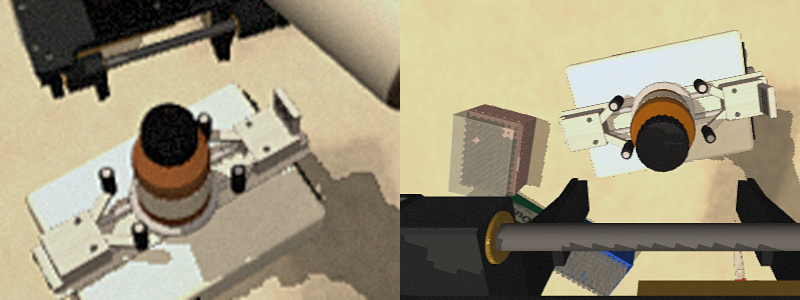

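The bottle stands upright between the open posts, with its foot at about (175,205) in the left picture and the plate's rim visible round it. The gripper's body would hit the cap if I pinched the tab along the slide, so I'll push the outer face with closed fingers instead, tool turned a quarter.

```bash
python3 - <<'E'
from h import *
c=np.array([574.2,319.3]);u=np.array([.8545,.5195]); o=c-165*u
to((*o,330,121.3))
E
```

```text
(np.float64(433.20750000000004), np.float64(233.58250000000004), 330, 121.3) [1.119 5.438 0.151] [-0.008  0.01   1.367]
t 14.85 p [575.6 319.9 336.5] F [-0.7 -0.3  0. ] w 87.08340277874957 gf 0.0
```

>>> {"name": "move_arm", "arguments": {
  "motion": [
    [0.2,1,0,0,0,0.14,60],
    [0.4,2,0,0,0,0.28,30],
    [0.6,3,0,0,0,0.42,0],
    [0.8,4,0,0,0,0.56,0],
    [1,5,0,0,0,0.7,0],
    [1.12,5.4,0.2,0,0,0.84,0],
    [1.12,5.4,0.2,0,0,0.98,0],
    [1.12,5.4,0.2,0,0,1.12,0],
    [1.12,5.4,0.2,0,0,1.26,0],
    [1.12,5.4,0.2,0,0,1.37,0]
  ]
}}

```text
time: 15.85
position: [432.1, 232.9, 323.6]
tool_rot: [[-0.859, -0.512, -0.001], [-0.512, 0.859, -0.0], [0.001, 0.0, -1.0]]
contact_force: [0.5, 0.1, -0.3]
width: 15.1
gripper_force: 0.0
```

```bash
python3 - <<'E'
from h import *
c=np.array([574.2,319.3]);u=np.array([.8545,.5195]); o=c-165*u
to((*o,126,121.3))
E
```

```text
(np.float64(433.20750000000004), np.float64(233.58250000000004), 126, 121.3) [-4.700e-02 -1.000e-03  6.586e+00] [ 0.    -0.001 -0.009]
t 15.85 p [432.1 232.9 323.6] F [ 0.5  0.1 -0.3] w 15.07877374520328 gf 0.0
```

>>> {"name": "move_arm", "arguments": {
  "motion": [
    [0,0,1.3,0,0,-0.009,0],
    [0,0,2.6,0,0,-0.009,0],
    [0,0,3.9,0,0,-0.009,0],
    [0,0,5,0,0,-0.009,0],
    [0,0,6,0,0,-0.009,0],
    [0,0,6.5,0,0,-0.009,0],
    [0,0,6.5,0,0,-0.009,0],
    [0,0,6.5,0,0,-0.009,0]
  ]
}}

```text
time: 16.65
position: [432.6, 233.2, 129.3]
tool_rot: [[-0.851, -0.525, 0.0], [-0.525, 0.851, -0.0], [-0.0, -0.0, -1.0]]
contact_force: [-1.4, -0.0, 0.4]
width: 0.2
gripper_force: 0.0
```

```bash
cat >> h.py <<'E'
def st():
    s=state();c=np.array([574.2,319.3]);u=np.array([.8545,.5195]);p=s["position"];v=np.array([-u[1],u[0]])
    print("t",s["time"],"dist",(c-p[:2])@u,"lat",(p[:2]-c)@v,"z",p[2],"push",-np.array(s["contact_force"][:2])@u,"F",np.round(s["contact_force"],1))
E
python3 - <<'E'
from h import *
st()
E
```

```text
t 16.65 dist 165.70710845211937 lat -0.005269416899992052 z 129.25613329045635 push 1.2170689637067091 F [-1.4 -0.   0.4]
```

>>> {"name": "move_arm", "arguments": {
  "motion": [
    [-0.4,0,0,0,0,0,0],
    [-0.8,0,0,0,0,0,0],
    [-0.95,0,0,0,0,0,0],
    [-1.05,0,0,0,0,0,0],
    [-1.1,0,0,0,0,0,0],
    [-1.15,0,0,0,0,0,0],
    [-1.2,0,0,0,0,0,0],
    [-1.2,0,0,0,0,0,0]
  ]
}}

```text
time: 17.45
position: [462.0, 250.9, 129.0]
tool_rot: [[-0.852, -0.524, -0.003], [-0.524, 0.852, -0.003], [0.004, -0.0, -1.0]]
contact_force: [-4.9, -1.6, 3.2]
width: 0.7
gripper_force: 2.6
```

```bash
python3 -c "
from h import *
st()"
```

```text
t 17.45 dist 131.39602574041226 lat -0.11884034402734756 z 129.04291035692148 push 5.036429667540833 F [-4.9 -1.6  3.2]
```

>>> {"name": "move_arm", "arguments": {
  "motion": [
    [-0.05,0,0,0,0,0,0],
    [-0.1,0,0,0,0,0,0],
    [-0.15,0,0,0,0,0,0],
    [-0.2,0,0,0,0,0,0],
    [-0.25,0,0,0,0,0,0],
    [-0.28,0,0,0,0,0,0],
    [-0.3,0,0,0,0,0,0],
    [-0.3,0,0,0,0,0,0]
  ]
}}

```text
time: 18.25
position: [469.5, 255.5, 129.0]
tool_rot: [[-0.852, -0.523, -0.004], [-0.523, 0.852, -0.003], [0.005, -0.0, -1.0]]
contact_force: [-4.9, -3.0, 2.8]
width: 0.1
gripper_force: 2.8
```

```bash
python3 -c "
from h import *
st()"
```

```text
t 18.25 dist 122.64712664876338 lat -0.15535645331672043 z 129.04553152742676 push 5.7508107943301185 F [-4.9 -3.   2.8]
```

>>> {"name": "move_arm", "arguments": {
  "motion": [
    [-0.03,0,0,0,0,0,0],
    [-0.06,0,0,0,0,0,0],
    [-0.09,0,0,0,0,0,0],
    [-0.11,0,0,0,0,0,0],
    [-0.13,0,0,0,0,0,0],
    [-0.13,0,0,0,0,0,0]
  ]
}}

```text
time: 18.85
position: [472.8, 257.5, 129.0]
tool_rot: [[-0.852, -0.523, -0.004], [-0.523, 0.852, -0.003], [0.005, -0.001, -1.0]]
contact_force: [-5.4, -2.4, 4.0]
width: 0.7
gripper_force: 2.9
```

>>> {"name": "move_arm", "arguments": {
  "motion": [
    [-0.02,0,0,0,0,0,0],
    [-0.04,0,0,0,0,0,0],
    [-0.05,0,0,0,0,0,0],
    [-0.05,0,0,0,0,0,0]
  ]
}}

```text
time: 19.25
position: [473.6, 257.9, 129.0]
tool_rot: [[-0.852, -0.523, -0.005], [-0.523, 0.852, -0.004], [0.006, -0.001, -1.0]]
contact_force: [-6.3, -3.6, 4.8]
width: 0.3
gripper_force: 3.6
```

```bash
python3 -c "
from h import *
st()"
```

```text
t 19.25 dist 117.88196073206666 lat -0.1879201279209468 z 129.00903632994448 push 7.235781043726551 F [-6.3 -3.6  4.8]
```

>>> {"name": "move_arm", "arguments": {
  "motion": [
    [-0.02,0,0,0,0,0,0],
    [-0.03,0,0,0,0,0,0],
    [-0.03,0,0,0,0,0,0]
  ]
}}

```text
time: 19.55
position: [474.1, 258.2, 129.0]
tool_rot: [[-0.852, -0.523, -0.005], [-0.523, 0.852, -0.004], [0.007, -0.001, -1.0]]
contact_force: [-7.4, -3.0, 5.9]
width: 0.3
gripper_force: 3.9
```

>>> {"name": "move_arm", "arguments": {
  "motion": [
    [-0.02,0,0,0,0,0,0],
    [-0.03,0,0,0,0,0,0],
    [-0.03,0,0,0,0,0,0]
  ]
}}

```text
time: 19.85
position: [474.2, 258.3, 129.0]
tool_rot: [[-0.852, -0.523, -0.007], [-0.523, 0.852, -0.005], [0.008, -0.001, -1.0]]
contact_force: [-8.8, -4.4, 7.1]
width: 0.3
gripper_force: 5.0
```

```bash
python3 -c "
from h import *
st()"
```

```text
t 19.85 dist 117.17763927032334 lat -0.17970889732658435 z 129.0360688460523 push 9.77235735397186 F [-8.8 -4.4  7.1]
```

>>> {"name": "move_arm", "arguments": {
  "motion": [
    [-0.02,0,0,0,0,0,0],
    [-0.04,0,0,0,0,0,0],
    [-0.04,0,0,0,0,0,0],
    [-0.04,0,0,0,0,0,0]
  ]
}}

```text
time: 20.25
position: [474.7, 258.6, 129.0]
tool_rot: [[-0.852, -0.523, -0.008], [-0.523, 0.852, -0.006], [0.01, -0.001, -1.0]]
contact_force: [-10.4, -3.8, 8.0]
width: 0.2
gripper_force: 5.7
```

```bash
python3 - <<'E'
from h import *
st()
d=snap("wrist","w7"); s=snap("scene","s7")
z=lambda i,x,y,w,h:cv2.resize(i["frame"][y:y+h,x:x+w,::-1],(400,300),interpolation=cv2.INTER_CUBIC)
cv2.imwrite("pics/v7.png",np.clip(np.hstack([z(s,250,240,120,90),z(d,120,0,400,300)])*1.5,0,255).astype(np.uint8))
E
```

```text
t 20.25 dist 116.57833583319379 lat -0.2082857912291587 z 129.02923124959685 push 10.800854287970488 F [-10.4  -3.8   8. ]
```

View pics/v7.png

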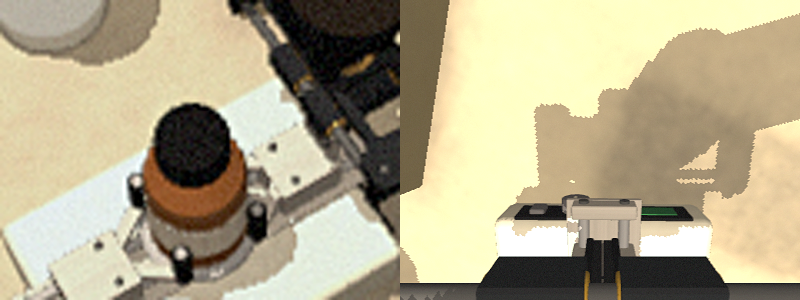

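The posts are at the bottle, which is upright. The push is 10.8 N and still rising, so I'll continue in small steps towards 15 N.

>>> {"name": "move_arm", "arguments": {
  "motion": [
    [-0.02,0,0,0,0,0,0],
    [-0.04,0,0,0,0,0,0],
    [-0.04,0,0,0,0,0,0],
    [-0.04,0,0,0,0,0,0]
  ]
}}

```text
time: 20.75
position: [474.9, 258.6, 129.0]
tool_rot: [[-0.852, -0.523, -0.01], [-0.523, 0.852, -0.007], [0.012, -0.001, -1.0]]
contact_force: [-13.7, -4.8, 10.8]
width: 0.3
gripper_force: 6.9
```

```bash
python3 -c "
from h import *
st()"
```

```text
t 20.75 dist 116.42345816455915 lat -0.25090675968763776 z 128.99225854157876 push 14.219290437188345 F [-13.7  -4.8  10.8]
```

>>> {"name": "move_arm", "arguments": {
  "motion": [
    [-0.015,0,0,0,0,0,0],
    [-0.015,0,0,0,0,0,0],
    [-0.015,0,0,0,0,0,0]
  ]
}}

```text
time: 21.05
position: [474.9, 258.6, 129.0]
tool_rot: [[-0.852, -0.523, -0.011], [-0.523, 0.852, -0.008], [0.013, -0.001, -1.0]]
contact_force: [-13.5, -5.0, 11.5]
width: 0.9
gripper_force: 7.4
```

>>> {"name": "move_arm", "arguments": {
  "motion": [
    [0.1,0,0,0,0,0,0],
    [0.4,0,0,0,0,0,0],
    [1,0,0,0,0,0,0],
    [1.5,0,-0.5,0,0,0,0],
    [2,0,-1.5,0,0,0,0],
    [2.5,0,-3,0,0,0,0],
    [2.5,0,-4.5,0,0,0,0],
    [2.5,0,-5,0,0,0,0],
    [2.5,0,-5,0,0,0,0]
  ]
}}

```text
time: 21.95
position: [416.8, 223.9, 282.6]
tool_rot: [[-0.851, -0.524, 0.007], [-0.524, 0.851, 0.006], [-0.009, 0.002, -1.0]]
contact_force: [0.1, 0.3, -0.8]
width: 0.6
gripper_force: 0.0
```

```bash
python3 - <<'E'
from h import *
d=snap("wrist","w8"); s=snap("scene","s8");t=snap("top","t8")
z=lambda i,x,y,w,h:cv2.resize(i["frame"][y:y+h,x:x+w,::-1],(400,300),interpolation=cv2.INTER_CUBIC)
cv2.imwrite("pics/v8.png",np.clip(np.hstack([z(s,250,240,120,90),z(t,195,145,100,75)])*1.4,0,255).astype(np.uint8))
c=(574.2,319.3)
for h in(84,220):
  p=np.array(pix(s,(*c,h)));q=np.array(pix(t,(*c,h)));print(h,(p-[250,240])*400/120,(q-[195,145])*4+[400,0])
E
```

```text
84 [197.95665114 221.072567  ] [580.019202   189.29494549]
220 [190.21785802 134.77974689] [548.61416236 155.78467476]
```

View pics/v8.png

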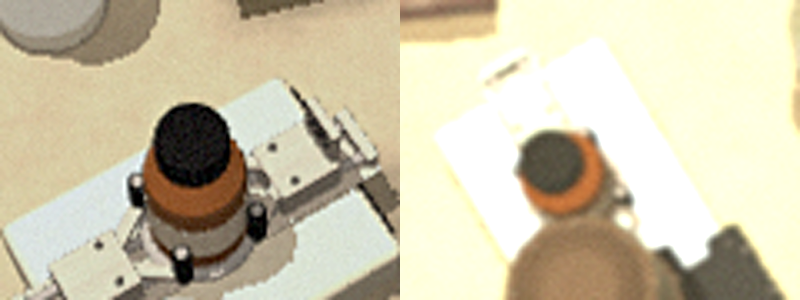

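The cap's top is at (192,135), where I predicted (190,135). The bottle is upright and centred between all four posts, and the arm is clear.

```bash
python3 -c "
from h import *
print(hand_in())"
```

```text
the job is handed in; nothing more can be done
None
```

The bottle is loaded and the job is handed in: it stands upright and centred on the plate, gripped by the four posts after a final push of about 14 N at the tab (roughly 6 N per fork), with nothing else on the bench touched and about 22 s used.

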